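Square a stereo-card carrier in a turret-stop jig

ROBOT

A 7-joint arm with a two-finger parallel gripper is mounted at the origin on the work surface. World frame = base frame: x ahead of the robot, y to its left, z up, the work surface at z = 0. Lengths are in m, angles in rad, forces in N, time in s.
With the tool pointing down it reaches from about 0.425 to 0.95 m from the base axis. Payload 16.7 kg.
Tool frame: the origin (TCP) lies at the very end of the fingers, on their centre line; the grasp point (between the pads) lies 19 mm behind it; z points along the fingers, y is the direction in which the jaws open and shut (so a half turn about z gives the same grasp; the last joint's range is limited). The gripper opens to 94 mm and grips with 3 to 60 N. Pads are 16 mm wide; open, the fingers measure 119 mm over their backs; the gripper's body (75 mm by 177 mm) begins 78 mm behind the grasp point.
Start: joints at [-1.454, 0.426, 0.074, 1.606, -0.034, 1.111, -0.067], TCP at [0.177, 0.651, 0.205] pointing down, gripper open.
Joint ranges: [-2.85, 2.85], [-0.5, 2.14], [-1.23, 1.37], [0.21, 2.46], [-1.02, 4.16], [0.16, 2.05], [-2.73, 2.73]. Speed limits (rad/s): [1.89, 1.89, 2.39, 2.39, 3.01, 3.01, 3.01].

INTERFACE

Orientations are given as [roll, pitch, yaw] about the fixed x, y, z axes, in that order (R = Rz(yaw) Ry(pitch) Rx(roll)).
In Python, from station import arm, viewer gives the robot as it stands.
- The arm moves only by the tool jog_arm, never from a script. Its argument "series" is a list of rows, each a list of 4 numbers: the shift along the tool's x, y, z in units of 1000 mm (1.0 is 1000 mm), then the turn about the tool's z in units of 30 degrees (1.0 is 30 degrees). A call has 1 to 20 rows; each row is the pose to reach, as a shift and turn from the pose measured when the call began, along the tool's axes at that moment; what a row does not reach only later rows make up. A row lasts 1/8 s, in which the tool goes at most 62.5 mm and 10.7 degrees, less where a joint would pass 70% of its speed; a pose out of reach is approached as far as the arm can. A call with a number of a shift or a turn outside -1 to 1 is refused whole. A call with a gripper value outside its range is refused whole. "gripper" is the finger opening in mm, from 0 to 94, set as the call begins (left out, the last holds). The fingers move at their own pace and stop on an object; "grip_force" is the grip in N (left out, the last holds). Time passes only in rows, so rows that repeat a pose let the fingers close. It gives the time, the measured TCP pose, the force and the opening at its end, in the units of the state.
- arm.sense(): the state, without advancing time (a new reading comes with each control period).
- viewer.camera(name): name is "scene" or "top" or "wrist"; returns the picture (480x640x3 uint8, blue, green, red); there is no depth.
- viewer.camera_model(name): a dict with "vertical_fov" (degrees; the focal length in pixels is half the picture's height over the tangent of half this angle, whatever the lens; pixels are square), "cx", "cy" (the principal point, pixels), "k1" (the pictures are not rectified: a ray, as slopes to the right and down, at radius r is drawn at 1 + k1 r^2 times it, then the intrinsics apply), "R" (3x3) and "t" (3): a world point X has camera coordinates R X + t. Camera axes: x right, y down, z forward; pixel columns grow to the right and rows downward; lengths in m; the calibration is good to about 2 mm. A picture is of the moment at which its call begins: read the wrist's pose just before it. camera_model takes no time and is no camera call; for the wrist camera it gives the pose at the moment of the call.
- arm.hand_in(): hands the job in, once; it reports no verdict.
The state is a dict: "t": time; "q": joint angles; "qvel": joint speeds; "joint_efforts": joint torques, N m; "eef_pos": TCP position; "orientation": TCP orientation; "ft_force": force on the tool from outside, world axes, zero at the start; "moment": the same for the moment, N m; "grip_width": finger opening in m.
Only numpy, scipy, OpenCV 4.12 (cv2) and the standard library are available. Lean on these libraries where they do the work, as an engineer would, in place of code of your own. Each camera call takes 0.05 s, during which the arm holds its last target. There are 200 camera calls.

TASK

First turn the brass knob of the jig's stop turret one click (a sixth of a turn) clockwise as seen from above, so that the longest stop pin points along the back fence at the place for the work. Then set the loose walnut card carrier flat on the jig plate, its plain end (the one without the brass spring clip) towards the turret, and press it into the corner so that its long side is flush against the back fence and its plain end bears on the stop pin at the same time. Finish still holding and pressing it there against both, ready for it to be drilled, and leave the other things on the bench alone.

Things in the scene. Friction and masses are not known exactly. Their poses are not given: they have to be found in the camera images.
- jig: Squaring jig fixed to the bench: steel plate 260 x 150 x 12 mm. Origin on the bench; axes lie along the plate, z up; plate from x = -120 to +140 mm, y = -75 to +75 mm, top at z = 12 mm. The turret axis is at x = +65, y = 0. The carrier belongs with its centre at x = -30, y = 0, its long side along x, plain end towards +x. A low block (x 102 to 138, y +-15, top z = 27) at the +x end holds the detent plunger.
- fence_face (a point): Middle of the working face of the back fence, a fixed steel fence on the jig plate, 97 mm long along jig x (x = -85 to +12 mm), 12 mm thick, 27 mm tall (top at z = 39 mm of the jig). Its working face looks to jig -y and lies at jig y = +25 mm. Friction of wood on the jig: 0.5 to 0.7. The point is at jig x = -36.5, y = +25, z = 25.5.
- turret (a joint): Stop turret angle in rad, growing clockwise from above; about 0 at the start, one click on = 1.05 (60 degrees; range +-3.2). A spring ball detent holds it at every 1.047 rad; about 0.2 N m is needed to leave a detent, and once past half-way it snaps on to the next.
- knob_grip (a point): Middle height of the grip of the turret's knurled brass knob, on the turret axis, 69 mm above the bench. Knob: upright cylinder 44 mm in diameter (46 over the knurls), from 48 to 84 mm above the bench; below it is a steel head of the same width (top at 46 mm) with the pins sticking out. Does not move when the knob is turned, only its orientation.
- stop_face (a point): Six steel stop pins stand out level from the turret like spokes 60 degrees apart, 35 mm above the bench, with round end pads 13 mm across; their tips reach 34 to 50 mm from the axis, and the pin that points to jig -x is the end stop. This point is fixed in the jig (x = +15, y = 0, z = 35 mm) where the tip of the longest pin (50 mm) comes after one click; the carrier's plain end must bear there.
- carrier_center (a point): Centre of the loose walnut card carrier, 34 mm above its underside; x along its length towards the plain end, z up. Carrier: base block 90 (x) x 50 (y) x 30 mm tall, with an upright grip stem in its middle, 30 (x) x 16 (y) mm, reaching 68 mm above the underside; about 0.15 to 0.3 kg. The stem can be pinched across its 16 mm from above, clear of the fence.
- carrier_clip (a point): Brass spring clip on top of the carrier's base at its -x end: 40 mm from the centre along -x, 33 mm above the underside.
- lens_barrel: Bystander, to be left alone: brass lens barrel, about 52 mm across and 66 mm tall, standing. Origin at the centre of its underside.
- hood: Bystander, to be left alone: cracked black ebony hood, an upside-down open box about 60 x 110 x 54 mm. Origin at the centre of its underside.
- loupe: Bystander, to be left alone: small steel watchmaker's loupe, a cup 34 mm across and 30 mm tall. Origin at the centre of its underside.
- prism: Bystander, to be left alone: amber glass prism bar, 60 mm long, 36 mm wide and 29 mm tall. Origin at the centre of its underside.
Not all that is in view belongs to the job. Leave any blue, green or purple look-alike of the part that bears carrier_center alone.

How it is judged:
By the outcome, as a careful person would: the job done as asked, in the order asked, and still so for the second after the job is handed in, while the arm keeps its last pose, push and grip.
It also fails if it takes over 66 s, if anything falls off the work surface, if the arm or the gripper's body presses on something with over 40 N, if the wrist force passes 120 N, or if a joint passes its speed limit or range.

## Working session

There is one attempt and no reset: what is moved stays moved. The work goes in short steps, Python scripts to look and compute and a tool call to move; the robot and the scene stay as the last step left them, time stands still between calls to the robot, and variables do not carry over. Pictures are saved under pics/ and viewed, about 8 in all and at most 12, crops included, and the job is handed in when it is done.

Besides the shell and the picture viewer there is one more tool, called as a command line: name --pt "numbers of a row" for each row, then --argument value for the rest. jog_arm: Moves the arm, as the interface text tells. Shifts and turns lie within -1 to 1; 1 stands for 1000 mm of shift or 30 degrees of turn. Its arguments: {"type":"object","properties":{"series":{"type":"array"},"gripper":{"type":"number"},"grip_force":{"type":"number"}},"required":["series"]}

```bash
mkdir -p pics; ls; cat > h.py <<'E'
import numpy as np,cv2
from station import arm,viewer
def snap(n,f):
    m=viewer.camera_model(n); im=viewer.camera(n); cv2.imwrite('pics/'+f,im); return im,m
def K(m):
    f=240/np.tan(np.radians(m['vertical_fov'])/2); return f
def ray(m,u,v):
    f=K(m); d=np.array([(u-m['cx'])/f,(v-m['cy'])/f]); s=d.copy()
    for _ in range(30): s=d/(1+m['k1']*(s@s))
    R=np.array(m['R']);t=np.array(m['t'])
    return -R.T@t, R.T@np.array([s[0],s[1],1])
def onz(m,u,v,z):
    o,d=ray(m,u,v); return o+d*(z-o[2])/d[2]
def proj(m,X):
    c=np.array(m['R'])@np.array(X)+np.array(m['t']); s=c[:2]/c[2]; s=s*(1+m['k1']*(s@s)); f=K(m)
    return np.array([m['cx']+f*s[0],m['cy']+f*s[1]])
E
python3 - <<'E'
from h import *
for n in ['top','scene']:
    im,m=snap(n,n+'0.png'); o,_=ray(m,320,240); print(n,o,m['vertical_fov'],m['k1'])
s=arm.sense(); print(s['t'],s['eef_pos'],s['orientation'],s['ft_force'],s['grip_width'])
E
```

```text
pics
top [0.30628406 0.01314749 1.51452663] 43.793377271241766 -0.013217821941667287
scene [ 1.22740575 -0.47107754  0.57060514] 53.24442793803853 0.025318513592598898
0.1 [0.17723647 0.65093167 0.20487196] [-3.14050886e+00  1.09189849e-04  2.87582811e+00] [ 0.19895242  0.13912133 -0.36241545] 0.09404801492043217
```

View pics/top0.png

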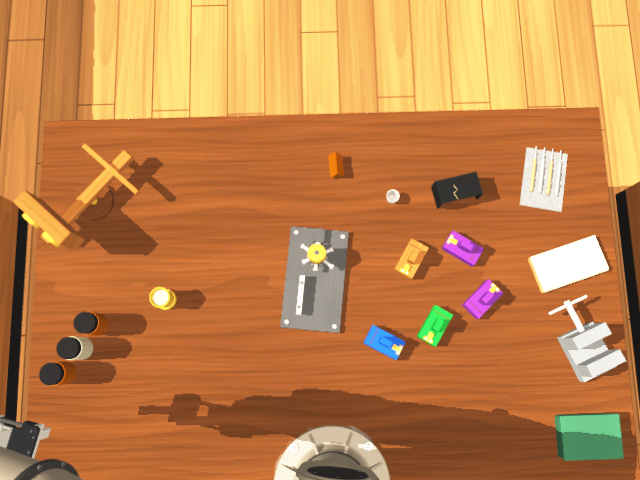

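View pics/scene0.png

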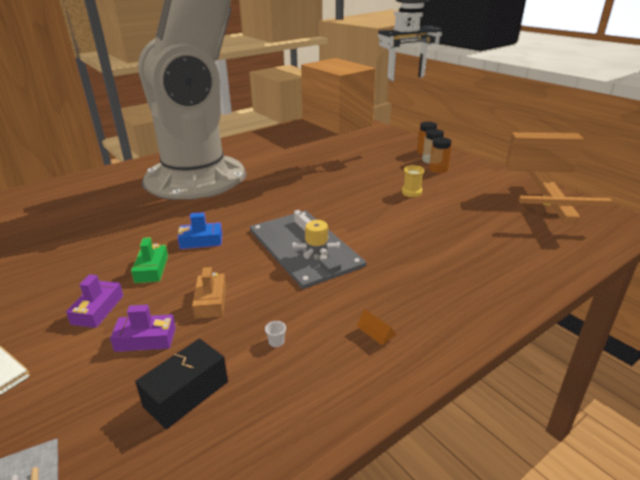

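The top view shows the walnut/orange carrier at (411,258). The look-alikes are purple at (463,248) and (483,299), green at (435,326) and blue at (385,342). The jig is at (316,280), with the knob at (317,253) and the fence at (301,295). I choose the brown one and check it in a close crop.

```bash
python3 - <<'E'
from h import *
a=cv2.imread('pics/top0.png');b=cv2.imread('pics/scene0.png')
c1=cv2.resize(a[215:345,275:435],None,fx=4.6,fy=4.6,interpolation=cv2.INTER_CUBIC)[:, :]
cv2.imwrite('pics/c1.png',c1)
_,m=ray,None
m=viewer.camera_model('top')
hsv=cv2.cvtColor(a,cv2.COLOR_BGR2HSV)
# plate corner screws / plate outline
mask=((hsv[...,1]<70)&(hsv[...,2]>40)).astype(np.uint8)
mask[:, :270]=0;mask[:,362:]=0;mask[:215]=0;mask[350:]=0
mask=cv2.morphologyEx(mask,cv2.MORPH_CLOSE,np.ones((9,9)))
cs=max(cv2.findContours(mask,0,2)[0],key=cv2.contourArea)
r=cv2.minAreaRect(cs);bp=cv2.boxPoints(r);print(r)
P=np.array([onz(m,*p,0.012) for p in bp]);print(P.round(4));print(np.linalg.norm(np.roll(P,1,0)-P,axis=1))
k=((hsv[...,0]>22)&(hsv[...,0]<35)&(hsv[...,1]>150)&(hsv[...,2]>150)).astype(np.uint8);k[:, :295]=0;k[:,340:]=0;k[:235]=0;k[275:]=0
M=cv2.moments(k,True);u,v=M['m10']/M['m00'],M['m01']/M['m00'];print('knob',u,v,M['m00'],onz(m,u,v,.084))
print(hsv[258,405:420].tolist())
E
```

```text
((314.6534729003906, 278.96533203125), (59.20471954345703, 101.4937973022461), 5.710593223571777)
[[ 0.381   0.1173  0.012 ]
 [ 0.6385  0.0876  0.012 ]
 [ 0.619  -0.0634  0.012 ]
 [ 0.3625 -0.0294  0.012 ]]
[0.14786617 0.25919005 0.15233346 0.25869527]
knob 316.4568527918782 252.65989847715736 197.0 [0.55341089 0.02151542 0.084     ]
[[19, 169, 254], [20, 166, 254], [18, 173, 252], [17, 180, 248], [19, 171, 253], [20, 169, 254], [19, 170, 254], [20, 170, 254], [20, 170, 254], [20, 168, 254], [18, 174, 252], [15, 186, 235], [14, 187, 225], [14, 187, 228], [14, 187, 228]]
```

View pics/c1.png

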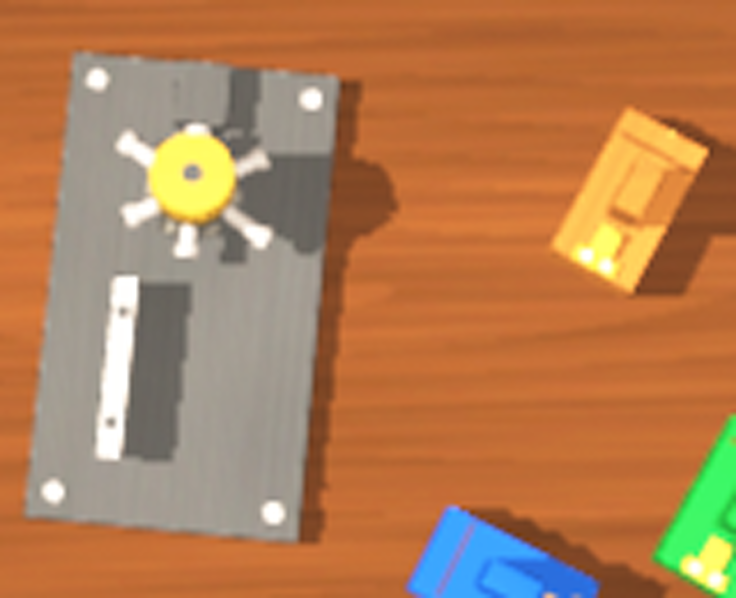

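The crop confirms the choice: a brown carrier with its brass clip at the lower left and its plain end at the upper right. The longest pin is at the lower right, so one clockwise click brings it to the fence side.

```bash
cat >> h.py <<'E'
def Rt(s):
    from scipy.spatial.transform import Rotation
    return Rotation.from_euler('xyz',s['orientation']).as_matrix()
def shift(s,target):
    return Rt(s).T@(np.array(target)-np.array(s['eef_pos']))
E
python3 - <<'E'
from h import *
a=cv2.imread('pics/top0.png');m=viewer.camera_model('top')
p=lambda x,y:(275+x/4.6,215+y/4.6)
S=[onz(m,*p(*c),.014)for c in[(97,78),(311,98),(53,491),(273,513)]]
for i,j in[(2,0),(3,1),(0,1),(2,3)]:
    d=S[j]-S[i];print(np.degrees(np.arctan2(d[1],d[0])),np.linalg.norm(d))
print('jig centre',sum(S)/4)
C=[onz(m,*p(*c),.03)for c in[(628,108),(709,152),(633,295),(553,245)]]
for i,j in[(3,0),(2,1),(0,1),(3,2)]:
    d=C[j]-C[i];print(np.degrees(np.arctan2(d[1],d[0])),np.linalg.norm(d))
print('car',sum(C)/4)
s=arm.sense();print(shift(s,[.553,.021,.25]),shift(s,[.553,.021,.205]))
E
```

```text
-7.045769699625864 0.23016173500527504
-6.992581356021093 0.23061431458864642
-96.97762833513148 0.1198501982451945
-97.19367735069426 0.1200645954824812
jig centre [0.49918186 0.02743331 0.014     ]
-30.93494871678766 0.08749771496103378
-30.544509115367873 0.09043593326888559
-120.83798008350233 0.05031518395989659
-124.13882658565741 0.05101111006272039
car [ 0.54163494 -0.21875212  0.03      ]
[-0.52802584 -0.50917138 -0.04451858] [-5.28020926e-01 -5.09122611e-01  4.81396676e-04]
```

jog_arm --pt "-0.02 -0.02 0 0" --pt "-0.055 -0.053 0 0" --pt "-0.09 -0.087 0 0" --pt "-0.13 -0.125 0 0" --pt "-0.17 -0.164 0 0" --pt "-0.21 -0.203 0 0" --pt "-0.25 -0.241 0 0" --pt "-0.29 -0.28 0 0" --pt "-0.33 -0.318 0 0" --pt "-0.37 -0.357 0 0" --pt "-0.41 -0.395 0 0" --pt "-0.445 -0.429 0 0" --pt "-0.475 -0.458 0 0" --pt "-0.5 -0.482 0 0" --pt "-0.517 -0.499 0 0" --pt "-0.528 -0.509 0 0" --pt "-0.528 -0.509 0 0" --pt "-0.528 -0.509 0 0" --pt "-0.528 -0.509 0 0" --gripper 94

```text
t: 2.48
eef_pos: [0.5526, 0.022, 0.2055]
orientation: [-3.141, -0.0, 2.877]
ft_force: [-0.2, 0.4, 0.4]
grip_width: 0.0941
```

```bash
python3 - <<'E'
from h import *
s=arm.sense();print({k:np.round(v,4).tolist() for k,v in s.items()})
im,m=snap('wrist','w1.png')
print(ray(m,320,240),m['vertical_fov'])
for n,X in dict(knob=[.5534,.0212,.084],car=[.5416,-.2188,.03]).items():print(n,proj(m,X))
E
```

```text
{'t': 2.475, 'q': [-0.5744, 0.2432, 0.4954, 1.9038, -0.1333, 1.0273, 1.2841], 'qvel': [0.0006, 0.0019, 0.0022, -0.0021, -0.0014, -0.0007, 0.0023], 'joint_efforts': [0.2568, -62.6261, 6.6473, -42.9529, 0.0244, 0.0788, -0.0211], 'eef_pos': [0.5526, 0.022, 0.2055], 'orientation': [-3.1407, -0.0002, 2.877], 'ft_force': [-0.2024, 0.3821, 0.4317], 'moment': [0.0029, 0.0281, -0.0018], 'grip_width': 0.0941}
(array([0.48366444, 0.04062103, 0.38432207]), array([ 0.23069085, -0.06202171, -0.9710917 ])) 68.51504591180512
knob [319.25846172 238.34865763]
car [103.47997057 272.43692217]
```

View pics/w1.png

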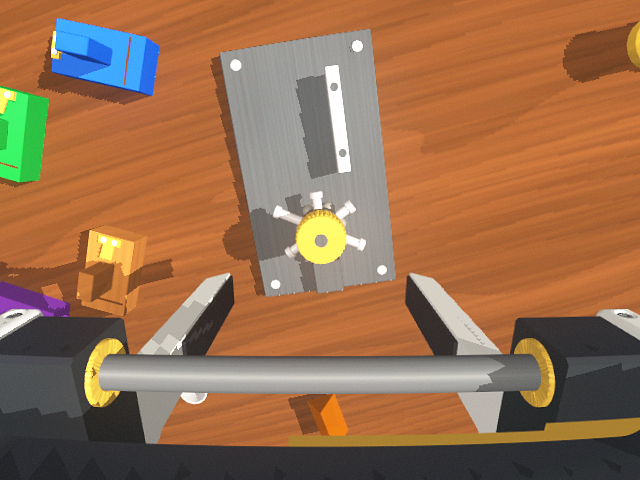

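The knob appears at (320,237) in the wrist view, within 2 px of the prediction. I descend and grip it.

jog_arm --pt "-0.001 -0.001 0.015 0" --pt "-0.001 -0.001 0.035 0" --pt "-0.001 -0.001 0.06 0" --pt "-0.001 -0.001 0.085 0" --pt "-0.001 -0.001 0.11 0" --pt "-0.001 -0.001 0.13 0" --pt "-0.001 -0.001 0.143 0" --pt "-0.001 -0.001 0.15 0" --pt "-0.001 -0.001 0.154 0" --pt "-0.001 -0.001 0.154 0" --pt "-0.001 -0.001 0.154 0" --gripper 94

```text
t: 3.9
eef_pos: [0.5537, 0.0206, 0.052]
orientation: [-3.141, 0.001, 2.877]
ft_force: [-0.8, 0.6, -0.5]
grip_width: 0.0938
```

jog_arm --pt "0 0 0 0" --pt "0 0 0 0" --pt "0 0 0 0" --pt "0 0 0 0" --pt "0 0 0 0" --pt "0 0 0 0" --pt "0 0 0 0" --pt "0 0 0 0" --gripper 30 --grip_force 40

```text
t: 4.9
eef_pos: [0.5542, 0.0226, 0.052]
orientation: [3.14, 0.001, 2.879]
ft_force: [2.7, 10.0, -2.6]
grip_width: 0.0435
```

jog_arm --pt "0 0.001 0 0.2" --pt "0 0.001 0 0.4" --pt "0 0.001 0 0.6" --pt "0 0.001 0 0.8" --pt "0 0.001 0 1.0" --pt "0 0.001 0 1.0"

```text
t: 5.65
eef_pos: [0.5546, 0.0234, 0.052]
orientation: [3.14, 0.001, 2.356]
ft_force: [-0.0, -2.0, 3.6]
grip_width: 0.0437
```

jog_arm --pt "0 0 0 0.2" --pt "0 0 0 0.4" --pt "0 0 0 0.6" --pt "0 0 0 0.8" --pt "0 0 0 1.0" --pt "0 0 0 1.0" --pt "0 0 0 1.0"

```text
t: 6.52
eef_pos: [0.5551, 0.0237, 0.052]
orientation: [3.139, 0.0, 1.837]
ft_force: [6.0, 1.4, -3.6]
grip_width: 0.0436
```

Release, rise, and look.

jog_arm --pt "0 0 0 0" --pt "0 0 0 0" --pt "0 0 0 0" --pt "0 0 0 0" --pt "0 0 0 0" --pt "0 0 0 0" --pt "0 0 -0.01 0" --pt "0 0 -0.03 0" --pt "0 0 -0.06 0" --pt "0 0 -0.09 0" --pt "0 0 -0.115 0" --pt "0 0 -0.135 0" --pt "0 0 -0.15 0" --pt "0 0 -0.15 0" --pt "0 0 -0.15 0" --gripper 94

```text
t: 8.4
eef_pos: [0.5544, 0.0237, 0.2016]
orientation: [3.14, -0.0, 1.837]
ft_force: [0.1, -0.3, -1.0]
grip_width: 0.0942
```

```bash
python3 - <<'E'
from h import *
s=arm.sense();print(s['t'],s['q'],s['eef_pos'],s['ft_force'])
im,m=snap('wrist','w2.png')
y=np.radians(-7.05);c,sn=np.cos(y),np.sin(y);O=np.array([.4893,.0287])
J=lambda x,yy,z:[O[0]+c*x-sn*yy,O[1]+sn*x+c*yy,z]
for n,X in dict(stop=J(.015,0,.035),fence=J(-.0365,.025,.039),knob=J(.065,0,.084),car=[.5416,-.2188,.03]).items():print(n,proj(m,X))
E
```

```text
8.4 [-0.85217544  0.30988016  0.85339157  1.91870509 -0.27183078  1.03028706
  0.38490087] [0.55443987 0.02368107 0.20163886] [ 0.09973853 -0.33387347 -1.04889399]
stop [270.93450173 210.29277782]
fence [229.09359813 166.70752145]
knob [317.48527506 240.90404372]
car [255.24619745 414.89007718]
```

View pics/w2.png

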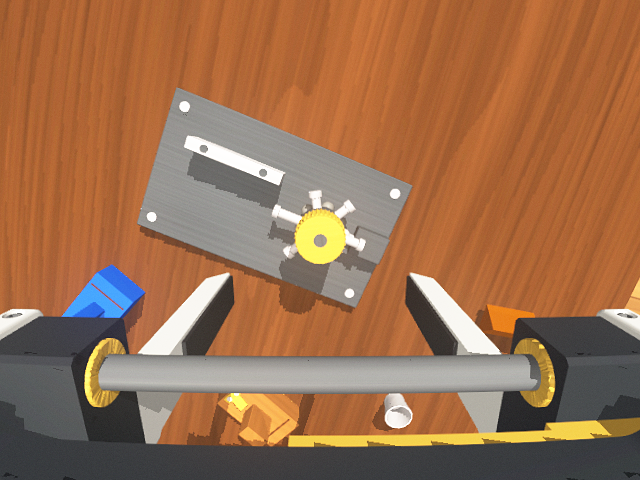

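The longest pin's tip is at (275,211) in the wrist view, against a predicted stop at (271,210), so the turret has clicked. The jaw-centring pose puts the jig about (+1,+2) mm from the top-camera estimate. Next I go over the carrier.

jog_arm --pt "-0.015 -0.005 0 -0.1" --pt "-0.04 -0.013 0 -0.25" --pt "-0.07 -0.023 0 -0.45" --pt "-0.1 -0.033 0 -0.65" --pt "-0.13 -0.043 0 -0.85" --pt "-0.16 -0.053 0 -1.05" --pt "-0.19 -0.063 0 -1.25" --pt "-0.213 -0.07 0 -1.4" --pt "-0.229 -0.0756 0 -1.457" --pt "-0.229 -0.0756 0 -1.457" --pt "-0.229 -0.0756 0 -1.457" --gripper 50

```text
out of range; nothing moved
```

```bash
python3 - <<'E'
from h import *
s=arm.sense();print(s['t'],s['q'],s['eef_pos'],s['orientation'],s['ft_force'])
im,m=snap('wrist','w3.png')
y=np.radians(-31);c,sn=np.cos(y),np.sin(y);O=np.array([.5416,-.2188])
J=lambda x,yy,z:[O[0]+c*x-sn*yy,O[1]+sn*x+c*yy,z]
for n,X in dict(stem=J(0,0,.068),clip=J(-.04,0,.033)).items():print(n,proj(m,X))
E
```

```text
8.45 [-0.85195888  0.31029868  0.85324787  1.91875331 -0.27184826  1.03031543
  0.38488047] [0.55437466 0.02361181 0.20144254] [3.14024870e+00 1.34263303e-04 1.83655937e+00] [ 0.34334512  0.5011688  -0.57056384]
stem [249.53540375 439.34497061]
clip [229.98132282 396.01343469]
```

View pics/w3.png

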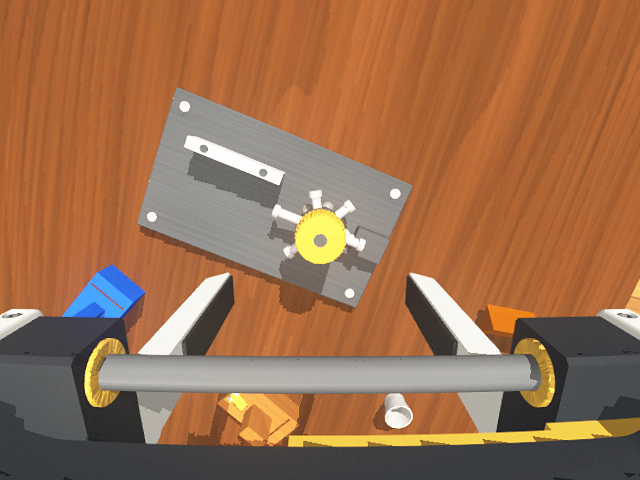

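The move was refused because a turn went below -1, so the view is unchanged. I split it in two.

jog_arm --pt "-0.015 -0.005 0 -0.1" --pt "-0.04 -0.013 0 -0.25" --pt "-0.07 -0.023 0 -0.45" --pt "-0.1 -0.033 0 -0.65" --pt "-0.13 -0.043 0 -0.8" --pt "-0.16 -0.053 0 -0.9" --pt "-0.19 -0.063 0 -1.0" --pt "-0.213 -0.07 0 -1.0" --pt "-0.229 -0.0756 0 -1.0" --pt "-0.229 -0.0756 0 -1.0" --gripper 50

```text
t: 9.75
eef_pos: [0.5411, -0.2182, 0.201]
orientation: [3.142, 0.001, 2.358]
ft_force: [0.3, -0.5, 0.6]
grip_width: 0.0502
```

jog_arm --pt "0 0 0 -0.15" --pt "0 0 0 -0.35" --pt "0 0 0 -0.457" --pt "0 0 0 -0.457" --pt "0 0 0 -0.457"

```text
t: 10.38
eef_pos: [0.5412, -0.2176, 0.2009]
orientation: [3.142, 0.0, 2.597]
ft_force: [-0.3, 0.2, 0.0]
grip_width: 0.05
```

```bash
python3 - <<'E'
from h import *
s=arm.sense();print(s['t'],s['q'],s['eef_pos'],s['orientation'],s['ft_force'])
im,m=snap('wrist','w4.png')
y=np.radians(-31);c,sn=np.cos(y),np.sin(y);O=np.array([.5416,-.2188])
J=lambda x,yy,z:[O[0]+c*x-sn*yy,O[1]+sn*x+c*yy,z]
for n,X in dict(stem=J(0,0,.068),clip=J(-.04,0,.033)).items():print(n,proj(m,X))
E
```

```text
10.375 [-0.30084471  0.34023631  0.72098852  1.85273738 -0.25774068  1.04331746
  1.54878561] [ 0.54122863 -0.21760846  0.20091683] [3.14157816e+00 3.63535936e-04 2.59674822e+00] [-0.27723166  0.18581023  0.0059306 ]
stem [318.81166231 235.19521574]
clip [318.76644812 187.22584819]
```

View pics/w4.png

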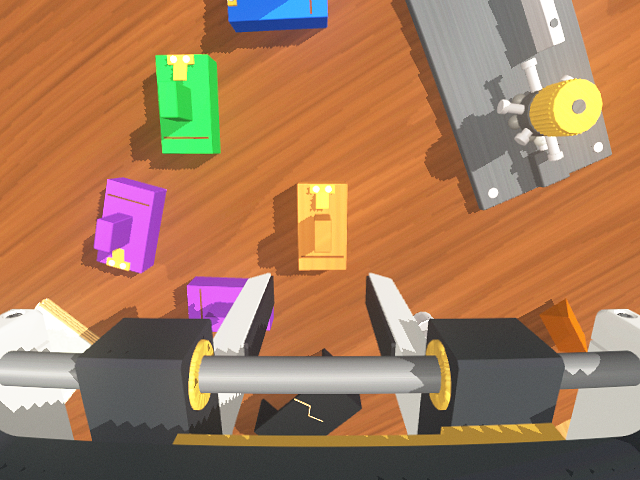

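The brown carrier's base spans (298–347, 184–270), aligned with the jaws; its stem is near (323,232) and its clip is on the far side at (322,193). I refine it by mask.

```bash
python3 - <<'E'
from h import *
im=cv2.imread('pics/w4.png');m=viewer.camera_model('wrist');s=arm.sense()
h=cv2.cvtColor(im,cv2.COLOR_BGR2HSV)
for p in [(305,240),(340,240),(323,225),(323,245),(275,240),(370,240),(340,266)]:print(p,h[p[1],p[0]])
k=((h[...,0]>10)&(h[...,0]<32)&(h[...,1]<190)&(h[...,2]>195)).astype(np.uint8)
k[:175]=0;k[280:]=0;k[:,:285]=0;k[:,360:]=0
c=max(cv2.findContours(k,0,2)[0],key=cv2.contourArea);r=cv2.minAreaRect(c);print(r,cv2.boundingRect(c))
C=np.array([onz(m,*p,.03) for p in cv2.boxPoints(r)]);print(C,np.linalg.norm(np.roll(C,1,0)-C,axis=1))
ctr=C.mean(0);print('centre',ctr,shift(s,[*ctr[:2],s['eef_pos'][2]]))
for e in C-np.roll(C,1,0):print(np.degrees(np.arctan2(e[1],e[0])))
cv2.imwrite('pics/c2.png',cv2.resize(im[170:290,280:370],None,fx=5,fy=5,interpolation=cv2.INTER_CUBIC))
E
```

```text
(305, 240) [ 15 176 233]
(340, 240) [ 20 160 254]
(323, 225) [ 21 159 254]
(323, 245) [ 20 158 253]
(275, 240) [ 10 167 148]
(370, 240) [ 12 179 191]
(340, 266) [ 20 160 253]
((322.0, 227.0), (104.0, 74.0), 90.0) (285, 175, 75, 105)
[[ 0.48021192 -0.2206312   0.03      ]
 [ 0.51766993 -0.15864005  0.03      ]
 [ 0.61148493 -0.21190027  0.03      ]
 [ 0.57117821 -0.27861306  0.03      ]] [0.10787382 0.0724293  0.10787912 0.07794374]
centre [ 0.54513625 -0.21744615  0.03      ] [-3.22997956e-03  2.33279784e-03  1.08981194e-06]
147.4865845537792
58.85762488304425
-29.58424587078695
-121.13965172315847
```

View pics/c2.png

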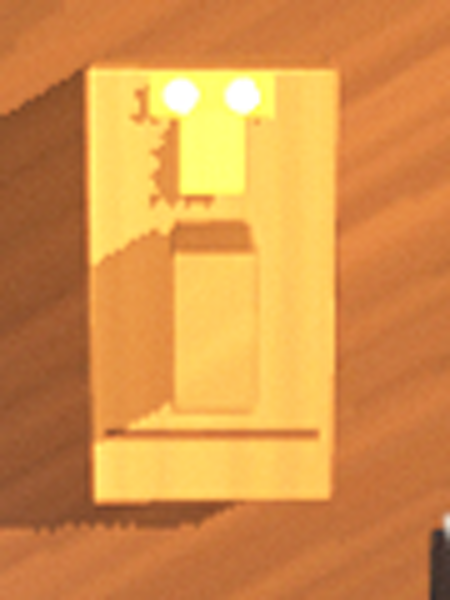

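The stem top is centred at pixel (322.9,236.2), which puts it +2.7 mm along tool y and -1 mm along tool x. I descend.

jog_arm --pt "-0.001 0.0027 0.015 0" --pt "-0.001 0.0027 0.04 0" --pt "-0.001 0.0027 0.07 0" --pt "-0.001 0.0027 0.1 0" --pt "-0.001 0.0027 0.125 0" --pt "-0.001 0.0027 0.145 0" --pt "-0.001 0.0027 0.157 0" --pt "-0.001 0.0027 0.162 0" --pt "-0.001 0.0027 0.162 0" --pt "-0.001 0.0027 0.162 0"

```text
t: 11.68
eef_pos: [0.5439, -0.2161, 0.0396]
orientation: [3.141, 0.001, 2.597]
ft_force: [-0.0, 0.2, -0.0]
grip_width: 0.0501
```

jog_arm --pt "0 0 0 0" --pt "0 0 0 0" --pt "0 0 0 0" --pt "0 0 0 0" --pt "0 0 0 0" --pt "0 0 0 0" --gripper 5 --grip_force 40

```text
t: 12.42
eef_pos: [0.5439, -0.2161, 0.0396]
orientation: [3.141, 0.001, 2.597]
ft_force: [-1.2, 0.1, 2.2]
grip_width: 0.0158
```

jog_arm --pt "0 0 -0.01 0" --pt "0 0 -0.025 0" --pt "0 0 -0.04 0" --pt "0 0 -0.06 0" --pt "0 0 -0.08 0" --pt "0 0 -0.09 0" --pt "0 0 -0.09 0" --pt "0 0 -0.09 0"

```text
t: 13.42
eef_pos: [0.5435, -0.2158, 0.1291]
orientation: [3.141, 0.001, 2.597]
ft_force: [0.7, 0.7, -2.1]
grip_width: 0.0158
```

```bash
python3 - <<'E'
from h import *
s=arm.sense();print(s['t'],s['q'],s['eef_pos'],s['orientation'],s['ft_force'],s['grip_width'])
y=np.radians(-7.05);c,sn=np.cos(y),np.sin(y);O=np.array([.4901,.0305])
J=lambda x,yy:[O[0]+c*x-sn*yy,O[1]+sn*x+c*yy]
# approach point: 8 mm short of stop and of fence
T=J(-.040,-.012);print(T,shift(s,[*T,s['eef_pos'][2]]))
print('turn units',-( 172.95-np.degrees(s['orientation'][2]))/30)
E
```

```text
13.425 [-0.25669468  0.43048352  0.67539586  1.91530265 -0.33696369  0.90982411
  1.61043802] [ 0.54350106 -0.21584244  0.12906853] [3.14140931e+00 5.25813867e-04 2.59698139e+00] [ 0.69078946  0.66303373 -2.10910638] 0.015816226554017827
[np.float64(0.4489295976120637), np.float64(0.02350014520040497)] [ 2.04889617e-01  1.55720496e-01 -7.91834616e-05]
turn units -0.8051309006188764
```

jog_arm --pt "0.012 0.009 0 -0.05" --pt "0.03 0.023 0 -0.12" --pt "0.055 0.042 0 -0.22" --pt "0.08 0.061 0 -0.32" --pt "0.105 0.08 0 -0.42" --pt "0.13 0.099 0 -0.52" --pt "0.155 0.118 0 -0.62" --pt "0.175 0.133 0 -0.7" --pt "0.19 0.145 0 -0.76" --pt "0.2 0.152 0 -0.79" --pt "0.205 0.156 0 -0.805" --pt "0.205 0.156 0 -0.805" --pt "0.205 0.156 0 -0.805"

```text
t: 15.05
eef_pos: [0.4492, 0.0232, 0.129]
orientation: [-3.141, 0.001, 3.017]
ft_force: [0.0, 0.0, -2.3]
grip_width: 0.0157
```

```bash
python3 - <<'E'
from h import *
s=arm.sense();print(s['t'],s['q'],s['eef_pos'],s['orientation'],s['ft_force'],s['grip_width'])
im,m=snap('wrist','w5.png')
y=np.radians(-7.05);c,sn=np.cos(y),np.sin(y);O=np.array([.4901,.0305])
J=lambda x,yy:[O[0]+c*x-sn*yy,O[1]+sn*x+c*yy]
print((np.array([[c,sn],[-sn,c]])@(s['eef_pos'][:2]-O))*1000)
E
```

```text
15.05 [-0.70206192  0.16252655  0.56271978  2.19616177 -0.11882699  0.81042475
  1.38333033] [0.44924283 0.0232424  0.12901703] [-3.14137263e+00  8.15576902e-04  3.01740339e+00] [ 0.04670117  0.03491705 -2.26254257] 0.01574575539349693
[-39.65750257 -12.21734888]
```

View pics/w5.png

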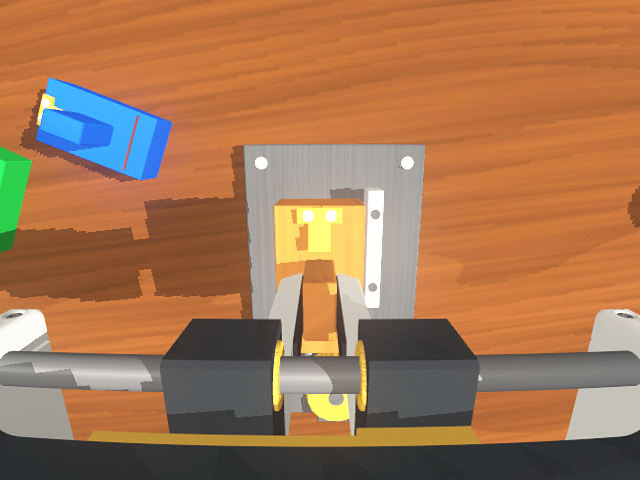

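The carrier is aligned with the plate, clip end away from the turret, and clear of the fence at u≈367–383. I lower it onto the plate.

jog_arm --pt "0 0 0.012 0" --pt "0 0 0.03 0" --pt "0 0 0.05 0" --pt "0 0 0.065 0" --pt "0 0 0.072 0" --pt "0 0 0.075 0" --pt "0 0 0.077 0" --pt "0 0 0.078 0" --pt "0 0 0.078 0"

```text
t: 16.23
eef_pos: [0.4495, 0.0233, 0.0515]
orientation: [3.141, 0.001, 3.017]
ft_force: [-3.0, -0.5, 6.1]
grip_width: 0.0156
```

jog_arm --pt "0 0.003 0 0" --pt "0 0.006 0 0" --pt "0 0.009 0 0" --pt "0 0.0105 0 0" --pt "0 0.0115 0 0" --pt "0 0.0125 0 0" --pt "0 0.0125 0 0"

```text
t: 17.1
eef_pos: [0.4511, 0.0352, 0.0516]
orientation: [-3.142, 0.001, 3.017]
ft_force: [-0.4, -3.5, 1.4]
grip_width: 0.016
```

```bash
cat >> h.py <<'E'
def jig(s):
    y=np.radians(-7.05);c,sn=np.cos(y),np.sin(y);A=np.array([[c,sn],[-sn,c]])
    print('t',s['t'],'jig mm',(A@(s['eef_pos'][:2]-np.array([.4901,.0305]))*1000).round(2),'z',s['eef_pos'][2].round(4),'F',(A@s['ft_force'][:2]).round(2),s['ft_force'][2].round(2),'M',np.round(s['moment'],3),'ori',np.degrees(s['orientation']).round(2),s['grip_width'])
E
python3 -c "
from h import *
jig(arm.sense())"
```

```text
t 17.1 jig mm [-39.29  -0.07] z 0.0516 F [ 0.   -3.57] 1.41 M [-1.144  0.075  0.067] ori [-1.8000e+02  8.0000e-02  1.7286e+02] 0.01600178955499997
```

jog_arm --pt "0 0.001 0 0" --pt "0 0.002 0 0" --pt "0 0.003 0 0" --pt "0 0.003 0 0"

```text
t: 17.6
eef_pos: [0.4511, 0.0355, 0.0517]
orientation: [-3.139, 0.001, 3.015]
ft_force: [-4.4, -21.5, 12.5]
grip_width: 0.0156
```

```bash
python3 -c "
from h import *
jig(arm.sense())"
```

```text
t 17.6 jig mm [-39.28   0.16] z 0.0517 F [ -1.69 -21.84] 12.46 M [-5.295  0.743  0.123] ori [-1.7986e+02  7.0000e-02  1.7274e+02] 0.015550258431929502
```

jog_arm --pt "-0.002 0.001 0 0" --pt "-0.004 0.001 0 0" --pt "-0.006 0.001 0 0" --pt "-0.0075 0.001 0 0" --pt "-0.009 0.001 0 0" --pt "-0.009 0.001 0 0"

```text
t: 18.35
eef_pos: [0.4574, 0.0345, 0.0516]
orientation: [-3.138, -0.004, 3.014]
ft_force: [-19.0, -6.5, 29.4]
grip_width: 0.0161
```

```bash
python3 -c "
from h import *
jig(arm.sense())"
```

```text
t 18.35 jig mm [-3.299e+01 -1.000e-02] z 0.0516 F [-18.01  -8.8 ] 29.37 M [-1.482  4.462  0.128] ori [-179.82   -0.24  172.7 ] 0.016052871327323037
```

jog_arm --pt "-0.001 0.001 -0.0005 0" --pt "-0.002 0.001 -0.0005 0" --pt "-0.002 0.001 -0.0005 0" --pt "-0.002 0.001 -0.0005 0"

```text
t: 18.85
eef_pos: [0.4577, 0.0345, 0.0518]
orientation: [-3.137, -0.007, 3.014]
ft_force: [-9.5, -6.4, 10.4]
grip_width: 0.0155
```

```bash
python3 -c "
from h import *
jig(arm.sense()); im,m=snap('wrist','w6.png'); im2,_=snap('top','t6.png'); sc,_=snap('scene','s6.png')
a=cv2.resize(im2[215:345,270:370],(462,600),interpolation=cv2.INTER_CUBIC)
b=cv2.resize(sc[190:290,240:370],(338,260),interpolation=cv2.INTER_CUBIC)
o=np.zeros((600,800,3),np.uint8);o[:,:462]=a;o[:260,462:]=b;o[270:523,462:]=cv2.resize(im,(338,253));cv2.imwrite('pics/mix6.png',o)"
```

```text
t 18.85 jig mm [-32.62   0.  ] z 0.0518 F [-8.68 -7.54] 10.41 M [-1.49   2.096  0.158] ori [-179.76   -0.41  172.67] 0.015479312948258444
```

View pics/mix6.png

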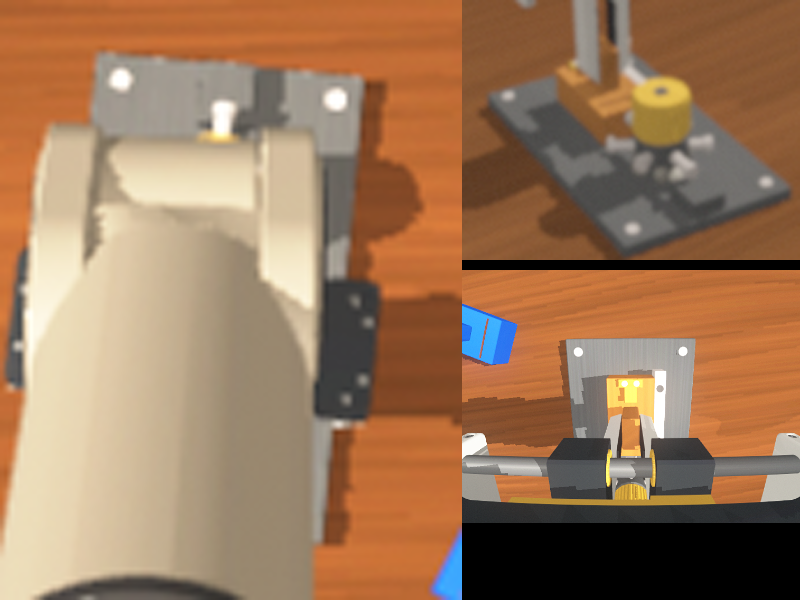

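It is unclear whether the stall at x=-32.6 is the pin or plate friction. I measure the carrier's clip end against the fence's end in the wrist picture.

```bash
python3 - <<'E'
from h import *
im=cv2.imread('pics/w6.png');m=viewer.camera_model('wrist')
cv2.imwrite('pics/c6.png',cv2.resize(im[180:310,260:400],(770,598-0),interpolation=cv2.INTER_CUBIC)[:598]) 
y=np.radians(-7.05);c,sn=np.cos(y),np.sin(y);O=np.array([.4901,.0305])
J=lambda x,yy,z:[O[0]+c*x-sn*yy,O[1]+sn*x+c*yy,z]
sx,sy=770/140,598/130
for n,X in dict(fence_rear=J(-.085,.031,.039),fence_face_rear=J(-.085,.025,.039),rear_seated=J(-.075,0,.042),rear_here=J(-.0776,0,.042),rear_corner=J(-.075,.025,.042)).items():
    p=proj(m,X);print(n,p,(p[0]-260)*sx,(p[1]-180)*sy)
E
```

```text
fence_rear [376.89892103 189.69858877] 642.9440656507368 44.613508342195
fence_face_rear [365.8564918  189.70697085] 582.2107049045868 44.65206590865248
rear_seated [319.8038404  208.92458458] 328.9211222262261 133.0530890469814
rear_here [319.78681281 204.13206059] 328.8274704608817 111.00747869562167
rear_corner [366.06028864 208.81731563] 583.3315874931534 132.55965187729325
```

View pics/c6.png

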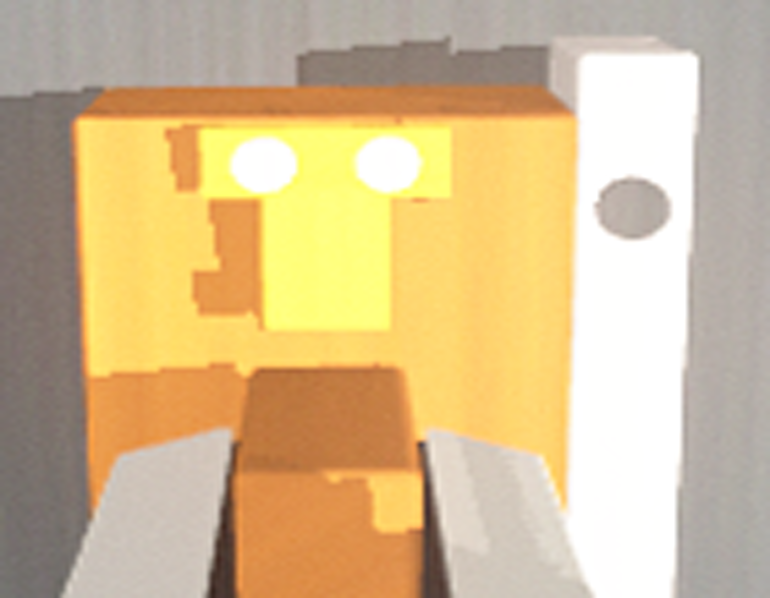

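The base's rear edge (crop y≈118) is 65 px below the fence end (y≈53). Seated would be about 88 px, so the carrier is flush at the fence but still about 2.6 mm short of the pin, stalled by friction. I ease the down load and push on.

jog_arm --pt "-0.001 0.0005 -0.0005 0" --pt "-0.002 0.0005 -0.0005 0" --pt "-0.003 0.0005 -0.0005 0" --pt "-0.0035 0.0005 -0.0005 0" --pt "-0.0035 0.0005 -0.0005 0"

```text
t: 19.62
eef_pos: [0.4605, 0.0342, 0.052]
orientation: [-3.137, -0.009, 3.013]
ft_force: [-3.5, -3.9, 1.0]
grip_width: 0.0157
```

```bash
python3 -c "
from h import *
jig(arm.sense())"
```

```text
t 19.625 jig mm [-2.982e+01  1.000e-02] z 0.052 F [-3.04 -4.3 ] 1.02 M [-1.117  1.01   0.202] ori [-179.73   -0.49  172.66] 0.01569451996039282
```

jog_arm --pt "-0.0005 0.0005 0 -0.005" --pt "-0.001 0.001 0 -0.01" --pt "-0.0015 0.001 0 -0.01" --pt "-0.002 0.001 0 -0.01" --pt "-0.002 0.001 0 -0.01"

```text
t: 20.25
eef_pos: [0.4607, 0.0342, 0.0519]
orientation: [-3.136, -0.012, 3.018]
ft_force: [-15.3, -6.8, 19.9]
grip_width: 0.0159
```

```bash
python3 -c "
from h import *
jig(arm.sense())"
```

```text
t 20.25 jig mm [-29.62   0.03] z 0.0519 F [-14.35  -8.6 ] 19.93 M [-1.608  3.199  0.02 ] ori [-179.69   -0.7   172.92] 0.015889342036158383
```

Contact is at x≈-29.6. The tool pitch has ratcheted to -0.7°, so I let go briefly to let the carrier settle flat, regrip, and do one clean push.

jog_arm --pt "0 0 0 0" --pt "0 0 0 0" --pt "0 0 0 0" --pt "0 0 0 0" --gripper 26

```text
t: 20.75
eef_pos: [0.4608, 0.0343, 0.052]
orientation: [-3.136, -0.012, 3.018]
ft_force: [-0.3, 0.2, -0.0]
grip_width: 0.0259
```

```bash
python3 -c "
from h import *
jig(arm.sense())"
```

```text
t 20.75 jig mm [-29.5   0.2] z 0.052 F [-0.36  0.17] -0.01 M [-0.003 -0.012  0.049] ori [-179.7    -0.69  172.93] 0.02587319422510761
```

jog_arm --pt "0 0 0 0" --pt "0 0 0 0" --pt "0 0 0 0" --pt "0 0 0 0" --pt "0 0 0 0" --gripper 5 --grip_force 50

```text
t: 21.38
eef_pos: [0.4609, 0.0341, 0.052]
orientation: [-3.136, -0.012, 3.018]
ft_force: [0.1, -3.7, 0.7]
grip_width: 0.0155
```

```bash
python3 -c "
from h import *
jig(arm.sense())"
```

```text
t 21.375 jig mm [-29.46  -0.  ] z 0.052 F [ 0.6  -3.66] 0.67 M [-0.882  0.019  0.019] ori [-179.69   -0.69  172.92] 0.015516646821445698
```

jog_arm --pt "-0.0005 0.0005 0 0" --pt "-0.001 0.001 0 0" --pt "-0.0015 0.001 0 0" --pt "-0.0018 0.001 0 0" --pt "-0.0018 0.001 0 0" --pt "-0.0018 0.001 0 0"

```text
t: 22.12
eef_pos: [0.461, 0.0341, 0.0519]
orientation: [-3.135, -0.015, 3.017]
ft_force: [-12.2, -7.1, 20.2]
grip_width: 0.0155
```

```bash
python3 - <<'E'
from h import *
jig(arm.sense())
im,m=snap('wrist','w7.png')
cv2.imwrite('pics/c7.png',cv2.resize(im[180:310,260:400],(770,598),interpolation=cv2.INTER_CUBIC)) 
y=np.radians(-7.05);c,sn=np.cos(y),np.sin(y);O=np.array([.4901,.0305])
J=lambda x,yy,z:[O[0]+c*x-sn*yy,O[1]+sn*x+c*yy,z]
for n,X in dict(fence_rear=J(-.085,.031,.039),rear_seated=J(-.075,0,.042)).items():
    p=proj(m,X);print(n,(p[0]-260)*5.5,(p[1]-180)*4.6)
E
```

```text
t 22.125 jig mm [-2.93e+01  2.00e-02] z 0.0519 F [-11.27  -8.59] 20.19 M [-1.794  2.702  0.103] ori [-179.64   -0.87  172.88] 0.01549315980647855
fence_rear 645.3300143598904 17.831005024444952
rear_seated 330.54251740601387 105.0795508658485
```

View pics/c7.png

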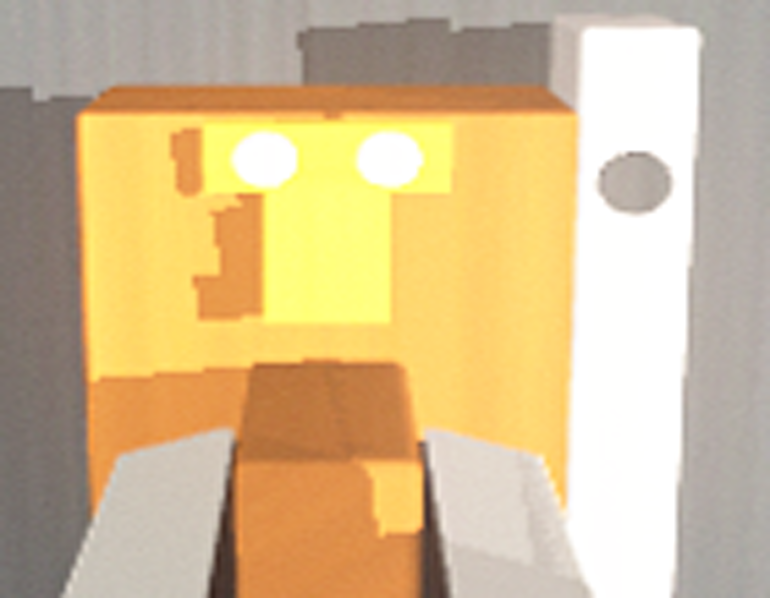

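The edge difference is now 87 px against 87 predicted for seated. I check that the load is on the pin and not on plate friction by easing the down-press while pushing.

jog_arm --pt "-0.001 0.001 -0.0006 0" --pt "-0.0018 0.001 -0.0006 0" --pt "-0.0018 0.001 -0.0006 0" --pt "-0.0018 0.001 -0.0006 0"

```text
t: 22.68
eef_pos: [0.4613, 0.0342, 0.0522]
orientation: [-3.134, -0.018, 3.017]
ft_force: [-8.8, -7.1, 6.9]
grip_width: 0.0157
```

```bash
python3 -c "
from h import *
jig(arm.sense())"
```

```text
t 22.675 jig mm [-29.     0.09] z 0.0522 F [-7.85 -8.1 ] 6.87 M [-1.73   1.802  0.078] ori [-179.59   -1.03  172.85] 0.015659701217574307
```

jog_arm --pt "-0.001 0 -0.0006 0" --pt "-0.0025 0 -0.0006 0" --pt "-0.003 0 -0.0006 0" --pt "-0.003 0 -0.0006 0"

```text
t: 23.18
eef_pos: [0.4618, 0.034, 0.0523]
orientation: [-3.134, -0.023, 3.017]
ft_force: [-16.0, -0.2, 13.6]
grip_width: 0.0155
```

```bash
python3 -c "
from h import *
jig(arm.sense())"
```

```text
t 23.175 jig mm [-28.56  -0.03] z 0.0523 F [-15.82  -2.2 ] 13.6 M [-0.025  3.424 -0.011] ori [-179.57   -1.31  172.87] 0.015454441828060179
```

The push force (15.8 N) exceeds what friction could carry, so the pin bears. But pitch, z and x crept together, so the carrier is tipping slightly on its front edge. I let it settle flat again and make one gentler final push.

jog_arm --pt "0 0 0 0" --pt "0 0 0 0" --pt "0 0 0 0" --pt "0 0 0 0" --gripper 26

```text
t: 23.68
eef_pos: [0.462, 0.0341, 0.0523]
orientation: [-3.134, -0.023, 3.017]
ft_force: [-0.5, 0.2, 0.7]
grip_width: 0.026
```

jog_arm --pt "0 0 0 0" --pt "0 0 0 0" --pt "0 0 0 0" --pt "0 0 0 0" --pt "0 0 0 0" --gripper 5 --grip_force 60

```text
t: 24.3
eef_pos: [0.462, 0.0339, 0.0524]
orientation: [-3.134, -0.023, 3.017]
ft_force: [0.2, -2.4, 0.2]
grip_width: 0.0157
```

jog_arm --pt "-0.0005 0.0005 0 0" --pt "-0.001 0.001 -0.0001 0" --pt "-0.0014 0.0012 -0.0002 0" --pt "-0.0014 0.0012 -0.0002 0" --pt "-0.0014 0.0012 -0.0002 0"

```text
t: 24.92
eef_pos: [0.4622, 0.034, 0.0524]
orientation: [-3.133, -0.025, 3.016]
ft_force: [-8.1, -6.0, 10.9]
grip_width: 0.0155
```

```bash
python3 -c "
from h import *
jig(arm.sense())"
```

```text
t 24.925 jig mm [-28.16   0.07] z 0.0524 F [-7.26 -6.98] 10.89 M [-1.799  1.766  0.116] ori [-179.51   -1.43  172.83] 0.015543878507069918
```

jog_arm --pt "-0.001 0.0008 -0.0004 -0.004" --pt "-0.002 0.0012 -0.0004 -0.004" --pt "-0.0025 0.0012 -0.0004 -0.004" --pt "-0.0025 0.0012 -0.0004 -0.004" --pt "-0.0025 0.0012 -0.0004 -0.004"

```text
t: 25.55
eef_pos: [0.4624, 0.034, 0.0525]
orientation: [-3.132, -0.029, 3.018]
ft_force: [-13.5, -6.2, 18.2]
grip_width: 0.0155
```

```bash
python3 - <<'E'
from h import *
jig(arm.sense())
im,m=snap('wrist','w8.png')
im=im[180:310,260:400]
cv2.imwrite('pics/c8.png',cv2.resize(im,(770,598),interpolation=cv2.INTER_CUBIC)) 
y=np.radians(-7.05);c,sn=np.cos(y),np.sin(y);O=np.array([.4901,.0305])
J=lambda x,yy,z:[O[0]+c*x-sn*yy,O[1]+sn*x+c*yy,z]
for n,X in dict(fence_rear=J(-.085,.031,.039),rear_seated=J(-.075,0,.042),foot_seated=J(-.075,0,.012)).items():
    p=proj(m,X);print(n,(p[0]-260)*5.5,(p[1]-180)*4.6)
E
```

```text
t 25.55 jig mm [-27.91   0.11] z 0.0525 F [-12.64  -7.8 ] 18.24 M [-1.571  3.188  0.076] ori [-179.45   -1.68  172.91] 0.015482989010367846
fence_rear 643.8993811421036 7.018189782593498
rear_seated 330.5892019079989 93.30052460280109
foot_seated 332.7687994672913 71.237627487314
```

The picture limit is reached, so I measure the same edges numerically.

```bash
python3 - <<'E'
from h import *
for n in ['w6','w7','w8']:
    im=cv2.imread(f'pics/{n}.png').astype(float)
    def edge(c0,c1,r0,r1,ch):
        p=im[r0:r1,c0:c1,ch].mean(1);g=np.diff(p)
        i=int(np.argmax(g));w=np.clip(g[max(0,i-2):i+3],0,None);return r0+0.5+(np.arange(max(0,i-2),max(0,i-2)+len(w))*w).sum()/w.sum()
    b=[edge(c,c+8,190,222,1) for c in (275,283,345,352)]
    f=edge(368,382,165,200,0)
    print(n,'base rear v',np.round(b,2),'fence rear v',round(f,2),'diff*4.6',round((np.mean(b)-f)*4.6,1))
E
```

```text
w6 base rear v [205.17 205.17 205.06 204.94] fence rear v 191.06 diff*4.6 64.5
w7 base rear v [204.16 204.17 204.2  204.07] fence rear v 185.16 diff*4.6 87.3
w8 base rear v [202.47 202.5  202.36 202.32] fence rear v 183.01 diff*4.6 89.3
```

The carrier is seated: its rear edge is square to the fence and its position matches. To improve the flatness margin, I regrip 6 mm lower for less tipping lever and make the final push.

jog_arm --pt "0 0 0 0" --pt "0 0 0 0" --pt "0 0 0 0" --pt "0 0 0.003 0" --pt "0 0 0.006 0" --pt "0 0 0.006 0" --gripper 28

```text
t: 26.35
eef_pos: [0.4621, 0.0339, 0.0462]
orientation: [-3.132, -0.03, 3.018]
ft_force: [0.5, -0.0, 0.3]
grip_width: 0.028
```

jog_arm --pt "0 0 0 0" --pt "0 0 0 0" --pt "0 0 0 0" --pt "0 0 0 0" --pt "0 0 0 0" --gripper 5 --grip_force 60

```text
t: 26.98
eef_pos: [0.462, 0.0339, 0.0462]
orientation: [-3.132, -0.03, 3.018]
ft_force: [0.5, -0.7, 0.4]
grip_width: 0.0154
```

jog_arm --pt "-0.001 0.0008 -0.0002 0" --pt "-0.002 0.0012 -0.0004 0" --pt "-0.0027 0.0012 -0.0005 0" --pt "-0.0027 0.0012 -0.0005 0" --pt "-0.0027 0.0012 -0.0005 0"

```text
t: 27.6
eef_pos: [0.4624, 0.034, 0.0463]
orientation: [-3.131, -0.034, 3.017]
ft_force: [-14.1, -5.2, 13.9]
grip_width: 0.0158
```

```bash
python3 -c "
from h import *
jig(arm.sense())"
```

```text
t 27.6 jig mm [-2.796e+01  2.000e-02] z 0.0463 F [-13.34  -6.87] 13.86 M [-1.083  3.167  0.073] ori [-179.37   -1.97  172.87] 0.015848805385869354
```

```bash
python3 - <<'E'
from h import *
im,m=snap('wrist','w9.png');im=im.astype(float)
def edge(c0,c1,r0,r1,ch):
    g=np.clip(np.diff(im[r0:r1,c0:c1,ch].mean(1)),0,None);i=int(g.argmax());a=np.arange(max(0,i-2),min(len(g),i+3));return r0+.5+(a*g[a]).sum()/g[a].sum()
b=[edge(c,c+8,185,222,1) for c in (275,283,345,352)];f=edge(368,382,155,200,0)
y=np.radians(-7.05);c,sn=np.cos(y),np.sin(y);O=np.array([.4901,.0305])
J=lambda x,yy,z:[O[0]+c*x-sn*yy,O[1]+sn*x+c*yy,z]
print(np.round(b,2),f,np.mean(b)-f,'seated',(proj(m,J(-.075,0,.042))-proj(m,J(-.085,.031,.039)))[1])
s=arm.sense();jig(s)
print(arm.hand_in())
E
```

```text
[204.21 204.19 204.02 203.94] 183.9763181411975 20.111994662697327 seated 19.352025843843762
t 27.65 jig mm [-2.799e+01  2.000e-02] z 0.0463 F [-13.59  -6.9 ] 13.44 M [-1.08  3.15  0.12] ori [-179.37   -1.97  172.87] 0.0157638779087452
the job is handed in; nothing more can be done
None
```

I turned the turret one click clockwise, then set the walnut carrier on the jig plate with its plain end towards the turret and pressed it into the corner. I handed in at 27.7 s with the arm still gripping and pressing. No verdict is reported back.

**Turret:** the wrist picture showed the longest pin's tip within about 4 px of the stop point. I did not look at the turret closely again after pressing.

**Position:** in the last picture the carrier's rear edge lies 20.1 px from the fence's end. I predicted 19.4 px for seated, which is a difference of about 0.4 mm. The rear edge is square, and the carrier looked flush to the fence in the last picture viewed.

**Force:** the final push reads 13.6 N towards the pin, 6.9 N towards the fence and 13.4 N down.

**What is less certain:**
- **Pin contact:** the final push alone is about what friction could carry. The firmer evidence is an earlier 15.8 N push, which was more than friction could explain, plus the matching position.
- **Tilt:** the tool tilted to about 2° over repeated pushes. I let go and regripped three times so the carrier could settle flat. It may have tipped about 0.25° in the final push.
- **Refused move:** one move was rejected for a turn that was out of range, and nothing moved.
- **Other objects:** I did not touch the bystanders or the look-alikes, but I took no final picture to confirm it.

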